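Let the steam out of the cake keeper

ROBOT

A 6-joint arm with a two-finger parallel gripper is mounted at the origin on the work surface. World frame = base frame: x ahead of the robot, y to its left, z up, the work surface at z = 0. Lengths are in m, angles in rad, forces in N, time in s.
With the tool pointing down it reaches from about 0.3 to 0.775 m from the base axis. Payload 14.6 kg.
Tool frame: the origin (TCP) lies at the very end of the fingers, on their centre line; the grasp point (between the pads) lies 19 mm behind it; z points along the fingers, y is the line along which they close (so a half turn about z gives the same grasp; the last joint's range is limited). The gripper opens to 94 mm and grips with 3 to 60 N. Pads are 16 mm wide; open, the fingers measure 119 mm over their backs; the gripper's body (75 mm by 177 mm) begins 78 mm behind the grasp point.
Start: joints at [1.267, 0.3, 1.521, -0, 1.321, -0.067], TCP at [0.129, 0.535, 0.205] pointing down, gripper open.
Joint ranges: [-3.03, 3.03], [-0.79, 2.21], [0.23, 2.52], [-1.04, 4.18], [0, 3.07], [-2.55, 2.55]. Speed limits (rad/s): [2.22, 2.22, 2.57, 3.14, 3.14, 3.14].

INTERFACE

Orientations are given as [roll, pitch, yaw] about the fixed x, y, z axes, in that order (R = Rz(yaw) Ry(pitch) Rx(roll)).
In Python, from station import telemetry, cams, hand_in, nets gives the robot as it stands.
- The arm moves only by the tool move_arm, never from a script. Its argument "increments" is a list of rows, each a list of 4 numbers: the shift along the tool's x, y, z in m, then the turn about the tool's z in rad. In form: [[tx, ty, tz, roll], ...]. A call has 1 to 20 rows; each row shifts and turns the commanded pose from where the row before left it, along the tool's axes as they then stand; what a row does not reach is not made up. A row lasts 1/8 s, in which the tool goes at most 62.5 mm and 10.7 degrees, less where a joint would pass 70% of its speed; a pose out of reach is approached as far as the arm can. A call is refused whole if a number of a shift passes 0.0625 or a number of a turn 0.188, either way. A call with a gripper value outside its range is refused whole. "grip" is the opening, from 0 (shut) to 1 (fully open), set as the call begins (left out, the last holds). The fingers move at their own pace and stop on an object; "force" is the grip in N (left out, the last holds). Time passes only in rows, so rows that do not move let the fingers close. It gives the time, the measured TCP pose, the force, the opening and the grip force at its end, in the units of the state.
- telemetry.get_obs(): the state, without advancing time (a new reading comes with each control period).
- cams.camera(name): name is "scene" or "top" or "wrist"; returns the picture (384x512x3 uint8, blue, green, red); there is no depth.
- cams.camera_model(name): a dict with "intrinsics" (3x3 intrinsics, pixels), "k1" (the pictures are not rectified: a ray, as slopes to the right and down, at radius r is drawn at 1 + k1 r^2 times it, then the intrinsics apply), "xyz" and "attitude" of the camera in the world; the wrist camera has in their place "T_tool_cam" (4x4, takes a point from camera to tool coordinates, whose origin is the TCP and whose axes are the flange's). Camera axes: x right, y up, looking along -z (the intrinsics and any distortion apply to the point x, -y, -z); pixel columns grow to the right and rows downward; lengths in m; the calibration is good to about 2 mm. A picture is of the moment at which its call begins: read the wrist's pose just before it. camera_model takes no time and is no camera call.
- hand_in(): hands the job in; it is judged then, once.
Trained networks look in the newest picture that a camera, given by its name, has taken for a name from the list of things; names that differ only in an ending like _2 or _b are one class to them, and where a whole thing is asked for, a point or a joint stands for the part that bears it (a point fixed in the world has none). Each returns a list of dicts, best first, with "conf" (0 to 1); they miss things now and then, are a little off and sometimes report something else, mostly with a low value. They report only what shows in the picture. A call takes as long as a camera call.
- nets.search_frame(camera, query): "extent" ([left, top, right, bottom] in pixels, round what is visible of it).
- nets.mark_of(camera, query): "centre" ([column, row] in pixels: a listed point, or the origin of a listed thing).
The state is a dict: "time_s": time; "qpos": joint angles; "joint_vel": joint speeds; "tau": joint torques, N m; "ee_pos": TCP position; "eef_rot": TCP orientation; "force": force on the tool from outside, world axes, zero at the start; "moment": the same for the moment, N m; "grip_width": finger opening in m; "grip_force": force on a finger pad.
Only numpy, scipy, OpenCV 4.12 (cv2) and the standard library are available. Lean on these libraries where they do the work, as an engineer would, in place of code of your own. Each camera call takes 0.05 s, during which the arm holds its last target. There are 200 camera calls.

TASK

The cakes in the blue cake keeper are still warm: press its front lever down from above until the red lid stands wide open, keep it open for three seconds so the steam gets out, then let the lever up slowly, over two seconds or so, so that the lid is eased down all the way shut and never falls or slams. Work the lid by the lever alone, with the fingertips, without touching the lid itself, and leave the jar, the mug and the dish where they stand. Finish clear of everything.

Things in the scene. Friction and masses are not known exactly. Their poses are not given: they have to be found in the camera images.
- keeper: Blue open-topped cake box, 200 mm deep (x) by 220 mm wide (y) by 120 mm high, fixed to the table. Origin: centre of its underside, on the table. Its front, with the lever, faces its own -x; the lid hinge runs along y at the rear top rim (x = +100 mm, z = 120 mm). Four small iced cakes inside.
- lever_pad (a point): Centre of the yellow pad (62 mm in x, 70 in y) on the black paddle (100 x 88 mm, 10 thick) level in front of the box: press here from above. At rest: keeper x = -178, y = 0, 105 mm above the table, axes parallel to the keeper's. Paddle's outer end 30 mm farther out; box front 78 mm behind. Moves with the lever: fully pressed about 47 mm lower, 8 mm nearer the box.
- lever (a joint): Lever angle, rad: 0 at rest (up), grows as the paddle is pressed, stop at 0.23. Steel side arms carry the paddle on pivots at keeper x = +30 mm, z = 95 mm, so the pad is 208 mm from the axis. No latch: the lid's weight pushes the lever back up against the finger. It takes about 3 to 12 N at the pad.
- lid (a joint): Lid angle, rad: 0 shut, 1.15 wide open (stop). Linked rigidly to the lever: lid angle = 5 x lever angle. If the lever is let go the lid falls and slams; raising the finger at 20 to 30 mm/s eases it down at about 0.5 to 0.75 rad/s.
- lid_shell: The red lid, 206 mm by 226 mm, its top 142 mm above the table when shut. Origin on the hinge axis; the lid extends 204 mm along its own -x and swings up and back, away from the lever.
- lid_edge (a point): Middle of the lid's free front edge, 204 mm from the hinge; about 125 mm above the table when shut, about 310 mm when wide open.
- jar: Amber glass jar with yellow cap, 60 mm across, 95 mm high, loose, standing near the lever. Origin: centre of its underside. Not to be disturbed.
- mug: White mug, 76 mm across plus handle, 85 mm high, loose, near the lever. Origin: centre of its underside. Not to be disturbed.
- dish: Small terracotta dish, 96 mm across, 40 mm high, loose, near the lever. Origin: centre of its underside. Not to be disturbed.

How it is judged:
On the way, in this order (a step that is already met when the one before it is completed fails the run):
1. the lid is held wide open (above 0.95 rad) for 2.5 s by a finger on the lever (value of joint lid above 0.95 rad and contact force between the fingers and keeper above 0.3 N), for 2.5 s.
2. the lid is fully shut again (value of joint lid below 0.04 rad), for 0.2 s.
At the end, for the whole second after the job is handed in: The lid is shut (below 0.04 rad) and the lever fully up (below 0.01 rad); jar, mug and dish stand upright within 20 mm of where they were (value of joint lid below 0.04 rad and value of joint lever below 0.01 rad and distance of each of jar, mug, dish from where it was at the start of the episode below 0.02 m and angle between each of jar, mug, dish's own z axis and vertical below 0.1 rad); the robot touches nothing.
It fails at once if the lid falls: it closes faster than 2.5 rad/s (velocity of joint lid below -2.5 rad/s).
It fails at once if the robot touches the lid itself (contact force between any of the fingers, the arm and lid_shell above 0.5 N).
It fails at once if the jar, mug or dish is shoved, tipped or lifted (distance of any of jar, mug, dish from where it was at the start of the episode above 0.03 m or angle between any of jar, mug, dish's own z axis and vertical above 0.4 rad).
It also fails if it takes over 43 s, if anything falls off the work surface, if the arm or the gripper's body presses on something with over 40 N, if the wrist force passes 120 N, or if a joint passes its speed limit or range.

## Working session

There is one attempt and no reset: what is moved stays moved. The work goes in short steps, Python scripts to look and compute and a tool call to move; the robot and the scene stay as the last step left them, time stands still between calls to the robot, and variables do not carry over. Pictures are saved under pics/ and viewed, at most 10 in all, crops included, and the job is handed in when it is done.

Besides the shell and the picture viewer there is one more tool, called after "Call:" in YAML: its name, and indented under it one key for each argument. move_arm: Moves the arm, as the interface text tells. Its arguments: {"type":"object","properties":{"increments":{"type":"array"},"grip":{"type":"number"},"force":{"type":"number"}},"required":["increments"]}

```bash
mkdir -p pics; python3 - <<'E'
from station import telemetry,cams,nets
import cv2
o=telemetry.get_obs();print(o)
for c in("scene","top"):
    cv2.imwrite(f"pics/{c}0.png",cams.camera(c)); print(c,cams.camera_model(c))
    for q in("lever_pad","keeper","lid_edge","jar","mug","dish"):
        print(q,nets.mark_of(c,q)[:1],nets.search_frame(c,q)[:1])
E
```

```text
{'time_s': 0.0, 'qpos': array([ 1.26739840e+00,  3.00477233e-01,  1.52160419e+00,  8.96533353e-06,
        1.32067209e+00, -6.65951044e-02]), 'joint_vel': array([ 0.00109719,  0.00026964,  0.00090521,  0.00177095, -0.00084499,
        0.00012207]), 'tau': array([ 1.16140742e-03, -5.31801081e+01, -3.52733409e+01,  7.09695392e-02,
        2.44496902e-02, -8.05746731e-05]), 'ee_pos': array([0.12894624, 0.53439789, 0.20487318]), 'eef_rot': array([-3.14043494e+00, -8.59149794e-05,  2.90478756e+00]), 'force': array([-0.61613249,  0.38009499,  0.50499976]), 'moment': array([-0.02336503,  0.02835458, -0.02522717]), 'grip_force': 0.0, 'grip_width': 0.09414432341683715}
scene {'intrinsics': array([[457.48587205,   0.        , 249.35367555],
       [  0.        , 457.48587205, 190.07167667],
       [  0.        ,   0.        ,   1.        ]]), 'k1': 0.04699718283690504, 'xyz': array([1.04426111, 0.65854296, 0.87464859]), 'attitude': array([0.80011558, 0.00482263, 2.54099882])}
lever_pad [{'centre': [249.1, 184.4], 'conf': 0.86}] [{'extent': [163.2, 142.8, 279.7, 202.5], 'conf': 0.75}]
keeper [{
[... 677 characters left out ...]
  1.        ]]), 'k1': -0.07318575266326689, 'xyz': array([ 0.4121521 , -0.01854499,  1.20820199]), 'attitude': array([ 0.18002535,  0.02429107, -1.56446485])}
lever_pad [{'centre': [269.3, 198.0], 'conf': 0.62}] [{'extent': [211.2, 139.1, 231.5, 168.3], 'conf': 0.7}]
keeper [{'centre': [334.5, 213.3], 'conf': 0.9}] []
lid_edge [{'centre': [383.4, 210.6], 'conf': 0.71}] [{'extent': [294.5, 157.7, 390.4, 263.1], 'conf': 0.64}]
jar [{'centre': [222.3, 159.9], 'conf': 0.71}] [{'extent': [210.7, 140.8, 232.5, 169.1], 'conf': 0.6}]
mug [{'centre': [195.5, 208.4], 'conf': 0.7}] [{'extent': [175.0, 178.0, 211.8, 223.2], 'conf': 0.95}]
dish [] [{'extent': [252.7, 133.7, 291.5, 172.1], 'conf': 0.96}]
```

View pics/scene0.png

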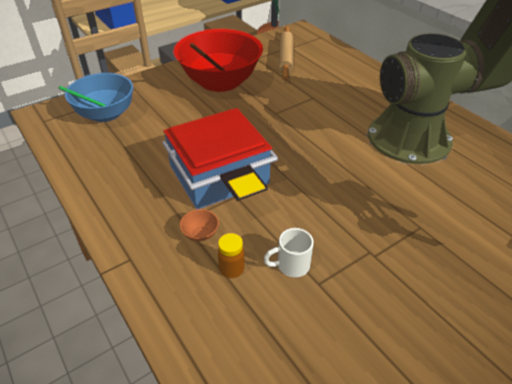

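View pics/top0.png

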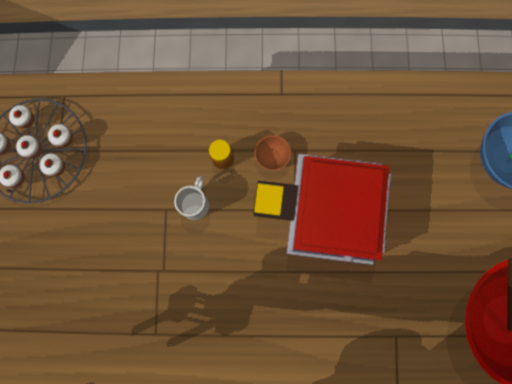

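```bash
cat > h.py <<'E'
import numpy as np
from station import cams
from scipy.spatial.transform import Rotation as R
def ray(m,px):
    K=m["intrinsics"]; d=np.array([(px[0]-K[0,2])/K[0,0],(px[1]-K[1,2])/K[1,1]]); s=d.copy()
    for _ in range(10): s=d/(1+m["k1"]*(s@s))
    return R.from_euler("xyz",m["attitude"]).apply([s[0],-s[1],-1])
def at(c,px,z):
    m=cams.camera_model(c); r=ray(m,px); return m["xyz"]+r*(z-m["xyz"][2])/r[2]
E
python3 - <<'E'
from h import *
S={"pad":([249.1,184.4],.105),"keeper":([216.2,173],0),"edge":([232.5,157.7],.125),"jar":([230.6,269.4],0),"mug":([293,264.4],0),"dish":([198,234],0)}
T={"pad":([269.3,198],.105),"keeper":([334.5,213.3],0),"edge":([383.4,210.6],.125),"jar":([222.3,159.9],0),"mug":([195.5,208.4],0)}
for k,(p,z) in S.items(): print("s",k,at("scene",p,z).round(3))
for k,(p,z) in T.items(): print("t",k,at("top",p,z).round(3))
print(at("top",[272,153],.03))
E
```

```text
s pad [ 0.589 -0.014  0.105]
s keeper [ 0.577 -0.199  0.   ]
s edge [ 0.579 -0.102  0.125]
s jar [0.724 0.107 0.   ]
s mug [0.596 0.178 0.   ]
s dish [ 0.733 -0.03   0.   ]
t pad [ 0.594 -0.022  0.105]
t keeper [ 0.571 -0.193  0.   ]
t edge [ 0.561 -0.29   0.125]
t jar [0.714 0.104 0.   ]
t mug [0.583 0.173 0.   ]
[ 0.72561406 -0.02897849  0.03      ]
```

The pictures show the closed keeper with its yellow pad at (246,183) in scene and (269,200) in top. The dish, jar and mug stand outside the paddle. The keeper's +x points at about -95.5°.

Next I close the fingers, turn the tool to line up with the keeper, and go above the pad.

Call:
move_arm:
  increments:
    - [0, 0, 0, 0.179]
    - [0, 0, 0, 0.179]
    - [0, 0, 0, 0.179]
    - [0, 0, 0, 0.179]
    - [0, 0, 0, 0.179]
    - [0, 0, 0, 0.179]
    - [0, 0, 0, 0.179]
    - [0, 0, 0, 0.179]
    - [-0.02, 0.021, 0, 0]
    - [-0.04, 0.041, 0, 0]
    - [-0.042, 0.043, 0, 0]
    - [-0.042, 0.043, 0, 0]
    - [-0.042, 0.043, 0, 0]
    - [-0.042, 0.043, 0, 0]
    - [-0.042, 0.043, 0, 0]
    - [-0.042, 0.043, 0, 0]
    - [-0.042, 0.043, 0, 0]
    - [-0.042, 0.043, 0, 0]
    - [-0.042, 0.043, 0, 0]
    - [-0.04, 0.041, 0, 0]
  grip: 0
  force: 10

```text
time_s: 3.8
ee_pos: [0.571, 0.0092, 0.2055]
eef_rot: [3.141, -0.0, 1.472]
force: [0.3, 0.4, 0.4]
grip_width: 0.0006
grip_force: 0.0
```

```bash
python3 - <<'E'
from h import *
from station import telemetry,nets
import cv2
o=telemetry.get_obs(); im=cams.camera("wrist"); cv2.imwrite("pics/w0.png",im); m=cams.camera_model("wrist")
print(o["ee_pos"],o["force"],nets.mark_of("wrist","lever_pad")[:1])
T=np.eye(4);T[:3,:3]=R.from_euler("xyz",o["eef_rot"]).as_matrix();T[:3,3]=o["ee_pos"];W=T@m["T_tool_cam"]
m["xyz"]=W[:3,3];m["attitude"]=R.from_matrix(W[:3,:3]).as_euler("xyz")
hsv=cv2.cvtColor(im,cv2.COLOR_BGR2HSV);k=cv2.inRange(hsv,(22,150,80),(35,255,255))
n,l,s,c=cv2.connectedComponentsWithStats(k)
for i in range(1,n):
    if s[i,4]>150:
        b=cv2.boxPoints(cv2.minAreaRect(np.argwhere(l==i)[:,::-1].astype(np.float32)))
        f=lambda p:(m["xyz"]+ray(m,p)*(.105-m["xyz"][2])/ray(m,p)[2]).round(4)
        print(s[i],c[i],f(c[i]),[f(p)[:2] for p in b])
E
```

```text
[0.57101443 0.0091632  0.20554762] [0.32178657 0.36269478 0.44622786] [{'centre': [279.8, 217.8], 'conf': 0.56}]
[383  37  38  64 464] [394.04525862  73.59051724] [0.6931 0.0995 0.105 ] [array([0.6797, 0.1248]), array([0.7059, 0.1258]), array([0.7148, 0.0776]), array([0.6874, 0.0763])]
[244 189  80  67 614] [279.19055375 211.8762215 ] [ 0.591 -0.009  0.105] [array([ 0.5535, -0.0454]), array([0.5627, 0.0169]), array([0.6315, 0.0073]), array([ 0.6263, -0.0558])]
```

View pics/w0.png

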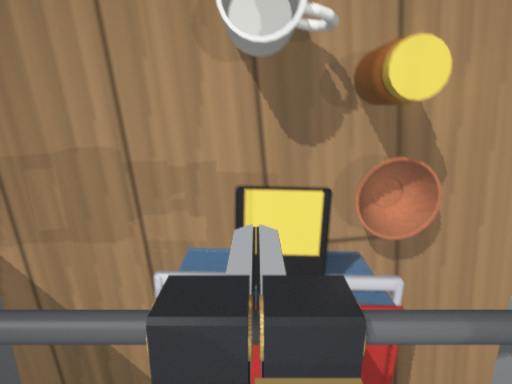

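The wrist view shows the pad centre at about (0.5935, -0.019), with the fingers on the box side of it. The jar, mug and dish are well clear. I align over the pad and descend to just above it.

Call:
move_arm:
  increments:
    - [-0.01, 0.0125, 0, 0]
    - [-0.0105, 0.0125, 0, 0]
    - [0, 0, 0.02, 0]
    - [0, 0, 0.03, 0]
    - [0, 0, 0.02, 0]
    - [0, 0, 0.01, 0]
    - [0, 0, 0.005, 0]
    - [0, 0, 0, 0]
    - [0, 0, 0, 0]

```text
time_s: 5.03
ee_pos: [0.5931, -0.0119, 0.1212]
eef_rot: [3.14, -0.0, 1.473]
force: [-0.8, 0.2, -0.9]
grip_width: 0.0007
grip_force: 0.0
```

Call:
move_arm:
  increments:
    - [0, 0, 0.004, 0]
    - [0, 0, 0.004, 0]
    - [0, 0, 0.003, 0]
    - [0, 0, 0.002, 0]
    - [0, 0, 0.002, 0]
    - [0, 0, 0.003, 0]
    - [-0.0003, 0, 0.003, 0]
    - [-0.0003, 0, 0.003, 0]
    - [-0.0004, 0, 0.003, 0]
    - [-0.0004, 0, 0.003, 0]
    - [-0.0005, 0, 0.003, 0]
    - [-0.0005, 0, 0.003, 0]
    - [-0.0006, 0, 0.003, 0]
    - [-0.0006, 0, 0.003, 0]
    - [-0.0006, 0, 0.003, 0]
    - [-0.0006, 0, 0.003, 0]
    - [-0.0006, 0, 0.003, 0]
    - [-0.0006, 0, 0.003, 0]
    - [-0.0006, 0, 0.003, 0]
    - [-0.0006, 0, 0.002, 0]

```text
time_s: 7.52
ee_pos: [0.5918, -0.0192, 0.061]
eef_rot: [-3.141, 0.0, 1.473]
force: [0.7, 2.2, 2.3]
grip_width: 0.0003
grip_force: 1.1
```

```bash
python3 - <<'E'
from h import *
from station import telemetry,nets
import cv2
im=cams.camera("scene"); cv2.imwrite("pics/s1.png",im[60:300,100:380].repeat(2,0).repeat(2,1))
print(telemetry.get_obs()["force"],nets.mark_of("scene","lid_edge")[:1])
for a in (.9,1,1.075,1.15): # predicted edge pixel
    th=np.radians(-95.8);e=np.array([np.cos(th),np.sin(th),0]);u=np.array([0,0,1])
    p=np.array([.5935,-.0193,0])+.178*e+.1*e+.12*u-.204*np.cos(a)*e+.204*np.sin(a)*u
    m=cams.camera_model("scene");q=R.from_euler("xyz",m["attitude"]).inv().apply(p-m["xyz"]);s=np.array([q[0],-q[1]])/-q[2]
    print(a,p.round(3),(m["intrinsics"]@np.append(s*(1+m["k1"]*s@s),1))[:2].round(1))
E
```

```text
[-0.16383048  0.42976724  0.82580566] [{'centre': [211.9, 72.8], 'conf': 0.64}]
0.9 [ 0.578 -0.17   0.28 ] [215.5  92.6]
1 [ 0.577 -0.186  0.292] [212.2  85. ]
1.075 [ 0.575 -0.199  0.299] [209.7  79.6]
1.15 [ 0.574 -0.213  0.306] [207.   74.4]
```

View pics/s1.png

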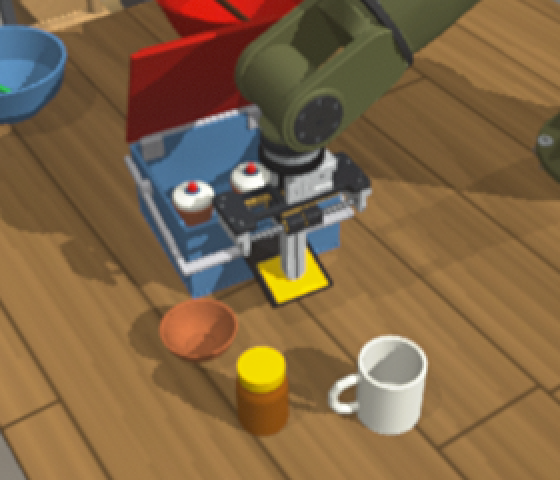

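The lid stands wide open, the fingertips are on the yellow pad, and the dish, jar and mug are untouched. I press slightly more so the contact is firm, then hold.

Call:
move_arm:
  increments:
    - [0, 0, 0.001, 0]
    - [0, 0, 0.001, 0]
    - [0, 0, 0.001, 0]
    - [0, 0, 0, 0]

```text
time_s: 8.12
ee_pos: [0.5921, -0.0193, 0.0591]
eef_rot: [3.141, 0.0, 1.473]
force: [-3.5, -0.8, 8.1]
grip_width: 0.0004
grip_force: 4.1
```

Call:
move_arm:
  increments:
    - [0, 0, 0, 0]
    - [0, 0, 0, 0]
    - [0, 0, 0, 0]
    - [0, 0, 0, 0]
    - [0, 0, 0, 0]
    - [0, 0, 0, 0]
    - [0, 0, 0, 0]
    - [0, 0, 0, 0]
    - [0, 0, 0, 0]
    - [0, 0, 0, 0]
    - [0, 0, 0, 0]
    - [0, 0, 0, 0]

```text
time_s: 9.62
ee_pos: [0.5921, -0.0193, 0.0591]
eef_rot: [3.141, 0.0, 1.473]
force: [-3.9, -1.9, 7.7]
grip_width: 0.0007
grip_force: 4.1
```

Call:
move_arm:
  increments:
    - [0, 0, 0, 0]
    - [0, 0, 0, 0]
    - [0, 0, 0, 0]
    - [0, 0, 0, 0]
    - [0, 0, 0, 0]
    - [0, 0, 0, 0]
    - [0, 0, 0, 0]
    - [0, 0, 0, 0]
    - [0, 0, 0, 0]
    - [0, 0, 0, 0]
    - [0, 0, 0, 0]
    - [0, 0, 0, 0]
    - [0, 0, 0, 0]
    - [0, 0, 0, 0]

```text
time_s: 11.38
ee_pos: [0.5921, -0.0193, 0.0591]
eef_rot: [3.141, 0.0, 1.473]
force: [-3.3, -1.7, 8.8]
grip_width: 0.0006
grip_force: 4.1
```

Call:
move_arm:
  increments:
    - [0, 0, -0.002, 0]
    - [0.0005, 0, -0.003, 0]
    - [0.0006, 0, -0.003, 0]
    - [0.0006, 0, -0.003, 0]
    - [0.0006, 0, -0.003, 0]
    - [0.0006, 0, -0.003, 0]
    - [0.0006, 0, -0.003, 0]
    - [0.0006, 0, -0.003, 0]
    - [0.0006, 0, -0.003, 0]
    - [0.0005, 0, -0.003, 0]
    - [0.0005, 0, -0.003, 0]
    - [0.0004, 0, -0.003, 0]
    - [0.0003, 0, -0.003, 0]
    - [0.0003, 0, -0.003, 0]
    - [0, 0, -0.003, 0]
    - [0, 0, -0.002, 0]
    - [0, 0, -0.002, 0]
    - [0, 0, -0.002, 0]
    - [0, 0, -0.002, 0]
    - [0, 0, -0.002, 0]

```text
time_s: 13.88
ee_pos: [0.5926, -0.0122, 0.1124]
eef_rot: [-3.141, -0.0, 1.473]
force: [-0.9, -0.5, 0.5]
grip_width: 0.0004
grip_force: 0.0
```

Contact is released. I rise clear.

Call:
move_arm:
  increments:
    - [0, 0, -0.005, 0]
    - [0, 0, -0.015, 0]
    - [0, 0, -0.03, 0]
    - [0, 0, -0.03, 0]
    - [0, 0, -0.02, 0]
    - [0, 0, 0, 0]
    - [0, 0, 0, 0]
    - [0, 0, 0, 0]

```text
time_s: 14.88
ee_pos: [0.5924, -0.0123, 0.2116]
eef_rot: [-3.14, 0.0, 1.473]
force: [1.2, 0.1, 0.1]
grip_width: 0.0005
grip_force: 0.0
```

```bash
python3 - <<'E'
from station import cams
import cv2
cv2.imwrite("pics/s2.png",cams.camera("scene")[60:300,100:380].repeat(2,0).repeat(2,1))
E
```

```text
(no output)
```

View pics/s2.png

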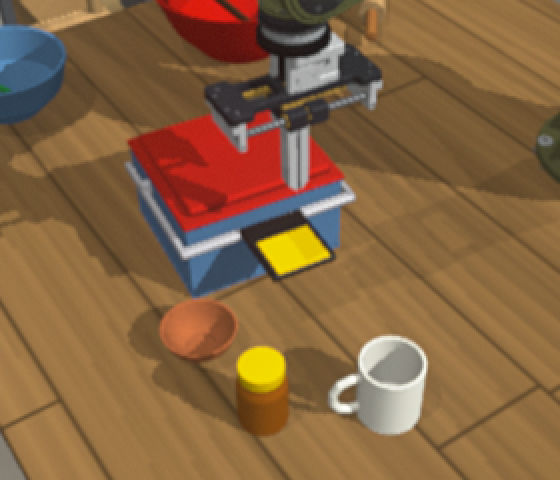

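The lid is shut, the lever is up, the arm is clear above it, and the jar, mug and dish have not moved.

```bash
python3 -c "
from station import hand_in
print(hand_in())"
```

```text
the job is handed in; nothing more can be done
None
```

I handed the job in at about 15 s: the lid was held wide open for more than 3 s, eased shut over about 2 s by the lever alone, and the last picture shows it shut with the jar, mug and dish unmoved and the arm clear; no verdict was returned.

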